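# Ready the open jar on the revolving condiment stand for refilling

### The arm

A 6-joint arm with a two-finger parallel gripper is mounted at the origin on a cart in front of the work surface, level with it; the furniture and walls round the work are solid. World frame = base frame: x ahead of the robot, y to its left, z up, the work surface at z = 0. Lengths are in m, angles in rad, forces in N, time in s.
With the tool pointing down it reaches from about 0.225 to 0.875 m from the base axis. Payload 3.4 kg.
Tool frame: the origin (TCP) lies at the very end of the fingers, on their centre line; the grasp point (between the pads) lies 19 mm behind it; z points along the fingers, y is the line along which they close (so a half turn about z gives the same grasp; the last joint's range is limited). The gripper opens to 85 mm and grips with 20 to 120 N. Pads are 22 mm wide; open, the fingers measure 114 mm over their backs; the gripper's body (76 mm by 85 mm) begins 54 mm behind the grasp point. The pads swing forward as they close: fully open they stand 13 mm farther back than shut.
Start: joints at [1.032, 0.276, 1.505, -0, 1.361, -0.121], TCP at [0.233, 0.526, 0.231] pointing down, gripper open.
Joint ranges: [-2.89, 2.89], [-0.75, 2.08], [0.22, 2.7], [-1.18, 4.32], [0.11, 2.71], [-2.7, 2.7]. Speed limits (rad/s): [2.57, 2.57, 3.14, 3.14, 3.14, 3.14].

### API

Orientations are given as a unit quaternion [w, x, y, z].
In Python, from rig import manip, eyes gives the robot as it stands.
- The arm moves only by the tool servo_tool, never from a script. Its argument "series" is text: rows parted by semicolons, each of 7 numbers parted by spaces: the shift along the tool's x, y, z in m, then the turn, a rotation vector about the tool's x, y, z in degrees, then the closure, from 0 (fully open) to 1 (shut). In form: dx dy dz ax ay az fingers; .... A call has 1 to 5 rows; each row is the pose to reach, as a shift and turn from the pose commanded when the call began, along the tool's axes at that moment; what a row does not reach only later rows make up. A row lasts 1/10 s, in which the tool goes at most 50 mm and 8.59 degrees, less where a joint would pass 70% of its speed; a pose out of reach is approached as far as the arm can. A call with a gripper value outside its range is refused whole. The fingers move at their own pace and stop on an object; "squeeze" is the grip in N (left out, the last holds). Time passes only in rows, so rows that repeat a pose let the fingers close. It gives the time, the measured TCP pose, the force, the opening and the grip force at its end, in the units of the state.
- manip.get_state(): the state, without advancing time (a new reading comes with each control period).
- eyes.get_image(name): name is "side" or "top"; returns the picture (480x640x3 uint8, red, green, blue); there is no depth.
- eyes.camera_info(name): a dict with "fx", "fy", "cx", "cy" (pixels), "dist" ([k1, k2, p1, p2, k3] as OpenCV has them; the pictures are not rectified), "eye" and "orientation" of the camera in the world. Camera axes: x right, y down, z forward; pixel columns grow to the right and rows downward; lengths in m; the calibration is good to about 2 mm. A picture is of the moment at which its call begins. camera_info takes no time and is no camera call.
- manip.sign_off(): hands the job in; it is judged then, once.
The state is a dict: "clock": time; "qpos": joint angles; "qd": joint speeds; "effort": joint torques, N m; "position": TCP position; "ee_rot": TCP orientation; "contact_force": force on the tool from outside, world axes, zero at the start; "moment": the same for the moment, N m; "width": finger opening in m; "gripper_force": force on a finger pad.
Only numpy, scipy, OpenCV 4.12 (cv2) and the standard library are available. Lean on these libraries where they do the work, as an engineer would, in place of code of your own. Each camera call takes 0.05 s, during which the arm holds its last target. There are 200 camera calls.

### The job

The open jar on the revolving condiment stand is about to be refilled: pull the ladle up out of it and stand it, cup down, in the steel utensil pot, letting go of it there. Then turn the stand by the knob on top until the open jar is squarely at the front, right behind the spill tray of the fixed base, and keep a firm grip on the knob so that the freely running turntable stays still there while a colleague pours: finish while still holding the knob. All the jars and the shaker stay standing in their wells, the pot stays upright, and the two espresso cups are left where they are.

Things in the scene. Friction and masses are not known exactly. Their poses are not given: they have to be found in the camera images.
- stand_base: Fixed base of the revolving condiment stand, left on the worktop: dark steel disc 172 mm across under the turntable. Origin on the worktop, on the turntable's axis. Its -x axis points to its front, where a shallow dark spill tray (80 mm wide, 14 mm high, front edge 127 mm from the axis) sticks out from under the turntable, roughly towards the counter's near edge. Its yaw varies.
- turntable (a joint): Angle (rad) of the turntable, growing counter-clockwise from above; almost frictionless, can turn either way past a full turn. Wooden disc 192 mm across, top at z = 27 mm; three jar wells (steel collars 12 mm high, inner width 58 mm) and the shaker's (24 mm high, 46 mm) a quarter turn apart on a 60 mm radius. Reads 0 at the start. The open jar starts 0.5 to 2.65 rad away from the front.
- knob: Round dark wooden knob on a 13 mm steel post at the middle of the turntable, fixed to it, turning with it: 40 mm across, 31 mm high. Origin: centre of its underside, z = 137 mm, on the axis; the straight part of its side runs from 5 to 26 mm above its origin, top at z = 168 mm.
- open_jar: White ceramic jar without a lid, the only open one, loose in one of the three jar wells (any of them). 54 mm across, 77 mm high, wall 3.5 mm, floor 5 mm. Origin: centre of its underside, z about 27 mm. The ladle stands in it at the start.
- tall_jar: White ceramic jar closed with a wooden lid and button, 54 mm across, 90 mm high in all; loose in a well. Origin: centre of its underside.
- short_jar: The same jar, shorter: 72 mm high in all; loose in a well. Origin: centre of its underside.
- shaker: Glass sugar shaker with a metal dome, 44 mm across, 90 mm high; loose in its own snug well. Origin: centre of its underside.
- ladle: Steel ladle, about 0.09 kg: a small flat-bottomed cup 27 mm across and 28 mm high with an upright round handle 9 mm thick, 180 mm high in all, no wider at the top. Origin: centre of the cup's underside; z points up along the handle, whose axis is 17.5 mm off the cup's axis on the +x side. Stands upright in the open jar at the start, with any yaw.
- ladle_grip (a point): Point on the axis of the ladle's handle, 158 mm above the cup's underside and 22 mm below the handle's top; a good place to grip from above.
- utensil_pot: Empty open steel pot on the right part of the worktop, 84 mm across its rim, 93 mm high, inner width 75 mm, floor 5 mm; 0.7 kg, loose. Origin: centre of its underside. The receipt printer (122 mm high) stands between it and the revolving stand.
- case_corner (a point): Foot (z = 0) of the near left upright edge of the tall glass display case, 0.42 m high, which stands fixed behind the worktop: its front runs from here to the right and away, its side straight away from the robot. Keep arm and gripper clear of it.
- cup_a: White espresso cup, 62 mm wide, 52 mm high, behind the pot; leave alone. Origin: centre of its underside.
- cup_b: A second espresso cup like it, further right; leave alone. Origin: centre of its underside.
Mind the look-alikes: they are no part of the job. Leave any purple or turquoise look-alike of the shaker alone.

How it is judged:
On the way:
1. the ladle stands in the utensil pot and has been let go (horizontal distance between ladle and utensil_pot below 0.033 m and z of ladle in the frame of utensil_pot below 0.02 m and angle between ladle's own z axis and vertical below 0.6 rad and contact force between the fingers and ladle below 0.1 N), for 0.2 s.
At the end, for the whole second after the job is handed in: Ladle released in the pot, cup on its floor, tilted under 35 degrees; the open jar at the front within 10 mm of the spill tray's centre line; turntable still (under 0.05 rad/s), fingers pressing the knob with over 3 N; jars and shaker upright in their wells, pot upright (all of step 1 and linear speed of ladle below 0.03 m/s and angle between utensil_pot's own z axis and vertical below 0.2 rad and x of open_jar in the frame of stand_base below -0.045 m and y of open_jar in the frame of stand_base between -0.01 and 0.01 m and velocity of joint turntable between -0.05 and 0.05 rad/s and contact force between the fingers and knob above 3 N and angle between each of open_jar, tall_jar, short_jar, shaker's own z axis and vertical below 0.15 rad and horizontal distance between each of open_jar, tall_jar, short_jar, shaker and stand_base below 0.075 m and height (world z) of each of open_jar, tall_jar, short_jar, shaker below 0.034 m); the arm keeps its last pose, push and grip.
It fails at once if a jar, the shaker or the pot is knocked over (angle between any of open_jar, tall_jar, short_jar, shaker, utensil_pot's own z axis and vertical above 0.5 rad).
It fails at once if a jar or the shaker is lifted out of its well (height (world z) of any of open_jar, tall_jar, short_jar, shaker above 0.05 m).
It fails at once if an espresso cup is moved more than 30 mm (distance of any of cup_a, cup_b from where it was at the start of the episode above 0.03 m).
It also fails if it takes over 61 s, if anything falls off the work surface, if the arm or the gripper's body presses on something with over 40 N, if the wrist force passes 120 N, or if a joint passes its speed limit or range.

## Working session

There is one attempt and no reset: what is moved stays moved. The work goes in short steps, Python scripts to look and compute and a tool call to move; the robot and the scene stay as the last step left them, time stands still between calls to the robot, and variables do not carry over. Pictures are saved under pics/ and viewed, at most 10 in all, crops included, and the job is handed in when it is done.

Besides the shell and the picture viewer there is one more tool, called as name(argument=value, ...) on one line, values as JSON. servo_tool: Moves the arm, as the interface text tells. Its arguments: {"type":"object","properties":{"series":{"type":"string"},"squeeze":{"type":"number"}},"required":["series"]}

```bash
mkdir -p pics; ls
python3 - <<'E'
from rig import manip, eyes
import cv2
for n in("side","top"):
    print(eyes.camera_info(n)); cv2.imwrite(f"pics/{n}0.png",eyes.get_image(n)[...,::-1])
print(manip.get_state())
E
```

```text
pics
{'fx': 476.9527496693742, 'fy': 476.9527496693742, 'cx': 307.2073549109695, 'cy': 236.0347881385491, 'dist': array([-0.12493861,  0.        ,  0.        ,  0.        ,  0.        ]), 'eye': array([0.14175357, 0.95185625, 0.56622148]), 'orientation': array([ 0.11019666, -0.17351514,  0.82829134, -0.52123186])}
{'fx': 610.1241587802128, 'fy': 610.1241587802128, 'cx': 317.30380248530787, 'cy': 236.12599129704245, 'dist': array([-0.06266168,  0.        ,  0.        ,  0.        ,  0.        ]), 'eye': array([0.28318951, 0.1163141 , 1.719528  ]), 'orientation': array([-0.05219988,  0.71082636, -0.69907689,  0.05738091])}
{'clock': 0.1, 'qpos': array([ 1.03200382e+00,  2.76514523e-01,  1.50598951e+00,  2.29905107e-05,
        1.36069075e+00, -1.20982494e-01]), 'qd': array([-0.00100867, -0.00129165, -0.00172667, -0.00162784, -0.00030551,
       -0.00078234]), 'effort': array([ 1.30689641e-03, -4.17698336e+01, -2.46406406e+01, -2.62722569e-04,
        5.80759413e-03,  2.72780932e-05]), 'position': array([0.2330629 , 0.52514685, 0.23054281]), 'ee_rot': array([-2.70129591e-04,  2.07391124e-01,  9.78257778e-01, -7.54231978e-04]), 'contact_force': array([ 0.34752749,  0.19095659, -0.30291877]), 'moment': array([ 9.62099936e-03,  4.52337514e-05, -2.51424473e-02]), 'gripper_force': 0.0, 'width': 0.08556546341664734}
```

View pics/side0.png

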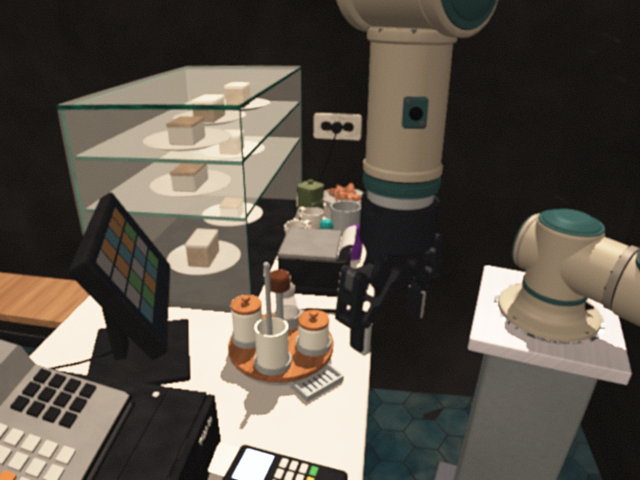

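View pics/top0.png

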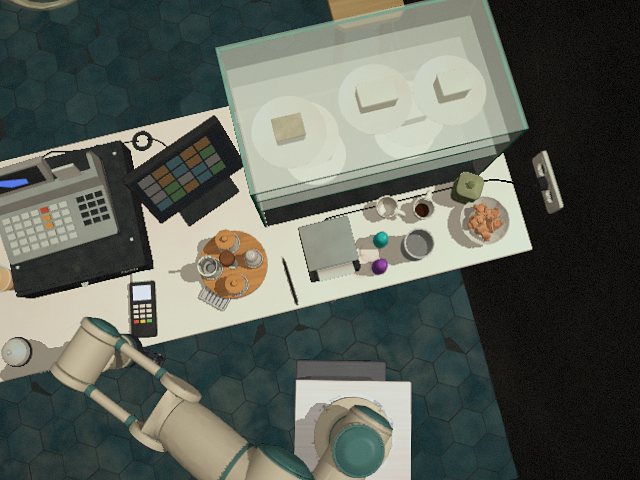

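The side view shows the stand near (282,345), with the ladle handle near (267,290) and the knob near (279,282). In the top view the stand is at (232,264), the printer at (328,247) and the pot at (418,244). I'll enlarge the stand in both.

Run:
```python
import cv2,numpy as np
t=cv2.imread("pics/top0.png");s=cv2.imread("pics/side0.png")
f=lambda a,k:cv2.resize(a,None,fx=k,fy=k,interpolation=cv2.INTER_CUBIC)
a=f(t[220:320,185:285],5); cv2.imwrite("pics/c1.png",a)
b=f(s[250:400,215:365],4)
c=f(t[190:290,350:450],2); d=f(s[170:270,270:370],2)
im=np.zeros((600,800,3),np.uint8); im[:,:600]=b; im[:200,600:]=c; im[200:400,600:]=d
cv2.imwrite("pics/c2.png",im)
```

```text
(no output)
```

View pics/c1.png

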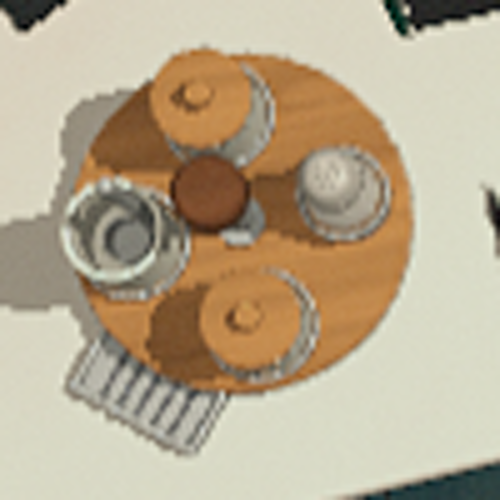

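View pics/c2.png

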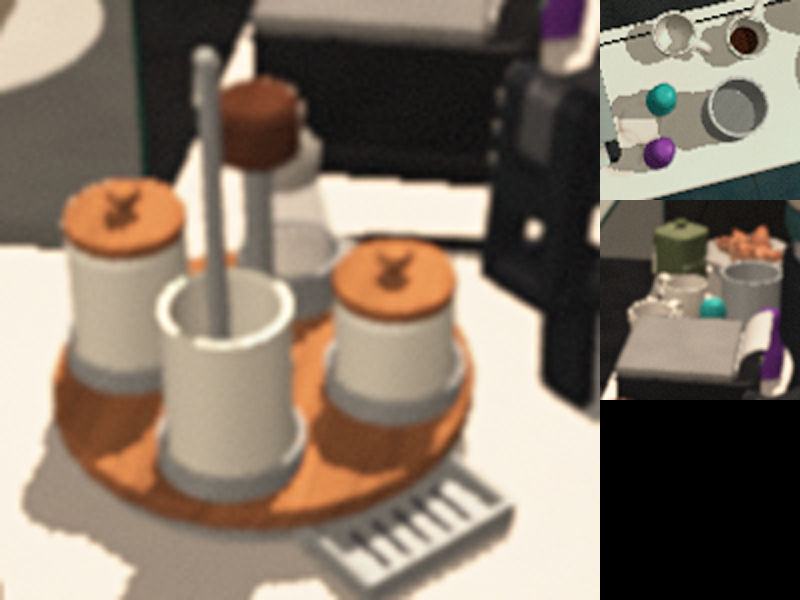

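```bash
cat > h.py <<'E'
import numpy as np,cv2
from scipy.spatial.transform import Rotation as R
from scipy.optimize import least_squares
from rig import manip,eyes
C={n:eyes.camera_info(n) for n in("side","top")}
def ray(n,p):
    c=C[n];K=np.array([[c['fx'],0,c['cx']],[0,c['fy'],c['cy']],[0,0,1]])
    u=cv2.undistortPoints(np.array([[p]],float),K,c['dist'])[0,0]
    q=c['orientation'];d=R.from_quat(np.r_[q[1:],q[0]]).apply([*u,1])
    return c['eye'],d/np.linalg.norm(d)
def proj(n,P):
    c=C[n];K=np.array([[c['fx'],0,c['cx']],[0,c['fy'],c['cy']],[0,0,1]])
    q=c['orientation'];Rm=R.from_quat(np.r_[q[1:],q[0]]).inv()
    P=np.atleast_2d(P)
    return cv2.projectPoints(Rm.apply(P-c['eye']),np.zeros(3),np.zeros(3),K,c['dist'])[0][:,0]
def at(n,p,z):
    e,d=ray(n,p);return e+d*(z-e[2])/d[2]
def tri(ps,pt):
    (a,d),(b,e)=ray("side",ps),ray("top",pt)
    s=np.linalg.lstsq(np.c_[d,-e],b-a,rcond=None)[0]
    p,q=a+s[0]*d,b+s[1]*e
    return (p+q)/2,np.linalg.norm(p-q)
t1=lambda u,v:(u/5+185-.4,v/5+220-.4)
s1=lambda u,v:(u/4+215-.4,v/4+250-.4)
E
python3 - <<'E'
from h import *
np.set_printoptions(precision=4,suppress=True)
print("ladle top",tri(s1(205,51),t1(107,186)),tri(s1(205,51),t1(122,186)))
print("knob top",tri(s1(258,96),t1(211,195)))
print("jar rim",tri(s1(227,310),t1(116,235)))
print("tall lid",tri(s1(124,218),t1(200,100)),"short",tri(s1(395,280),t1(250,318)))
ax=at("top",t1(244,222),.027);print("disc",ax)
for p in[(65,383),(190,455),(228,395),(100,335)]:print("tray",at("top",t1(*p),.014))
for p in[(318,537),(370,590),(512,508)]:print("tray side",at("side",s1(*p),.014))
print("pot",tri((345.,207.5),(418.2,243.7)),at("top",(418.2,243.7),.093))
print("case",at("top",(265,224),0))
print("handle line low side/ handle at z .104..")
E
```

```text
ladle top (array([0.4623, 0.3837, 0.2098]), np.float64(0.00018449462723174704)) (array([0.4642, 0.3774, 0.206 ]), np.float64(0.0026774671681413726))
knob top (array([0.4639, 0.3379, 0.165 ]), np.float64(0.0003714866254335038))
jar rim (array([0.4496, 0.3975, 0.0993]), np.float64(0.0006227828207465606))
tall lid (array([0.5229, 0.3553, 0.0986]), np.float64(0.00017571400973944042)) short (array([0.4069, 0.3263, 0.0801]), np.float64(0.0017846169666192238))
disc [0.4653 0.3387 0.027 ]
tray [0.3746 0.4372 0.014 ]
tray [0.336  0.3658 0.014 ]
tray [0.3696 0.3458 0.014 ]
tray [0.4017 0.4187 0.014 ]
tray side [0.4002 0.4194 0.014 ]
tray side [0.3686 0.4385 0.014 ]
tray side [0.3332 0.3714 0.014 ]
pot (array([ 0.5236, -0.1676,  0.0853]), np.float64(0.0016373827814010291)) [ 0.5217 -0.1665  0.093 ]
case [0.5847 0.256  0.    ]
handle line low side/ handle at z .104..
```

Run:
```python
from h import *
np.set_printoptions(precision=4,suppress=True)
h=np.array([.4623,.3837])
for z in(.06,.104,.19,.212):
    P=np.r_[h,z]; a=proj("top",P)[0];b=proj("side",P)[0]
    print(z,(a-[184.6,219.6])*5,(b-[214.6,249.6])*4)
print("cup rim",at("top",t1(130,238),.06))
for z in(.16,.13,.1):print("handle side line",z)
```

```text
0.06 [153.972  219.3273] [219.5467 360.239 ]
0.104 [141.0656 210.226 ] [215.3753 275.2544]
0.19 [113.7443 190.954 ] [206.8282  95.1936]
0.212 [106.2662 185.6777] [204.5603  45.9977]
cup rim [0.4518 0.3964 0.06  ]
handle side line 0.16
handle side line 0.13
handle side line 0.1
```

```bash
cat >> h.py <<'E'
def plan(x,y,z,yaw,s=None):
    "shift (tool axes) and turn to TCP x,y,z with tool y at yaw deg, tool down"
    s=s or manip.get_state();q=s['ee_rot'];A=R.from_quat(np.r_[q[1:],q[0]])
    c,n=np.cos(np.radians(yaw)),np.sin(np.radians(yaw))
    B=R.from_matrix(np.array([[-n,c,0],[c,n,0],[0,0,-1]]).T if 0 else np.c_[[-n,c,0],[c,n,0],[0,0,-1]] )
    if np.linalg.det(B.as_matrix())<0: raise ValueError
    print("shift",np.round(A.inv().apply(np.array([x,y,z])-s['position']),4),"turn",np.round(np.degrees((A.inv()*B).as_rotvec()),2),
      "clock",s['clock'],"pos",s['position'].round(4),"w",round(s['width'],4),"F",s['contact_force'].round(1),"gf",round(s['gripper_force'],1))
E
python3 -c "
from h import *
plan(.4623,.3837,.25,0)"
```

```text
shift [-0.2669 -0.0363 -0.0195] turn [-9.000e-02  4.000e-02  6.606e+01] clock 0.1 pos [0.2331 0.5251 0.2305] w 0.0856 F [ 0.3  0.2 -0.3] gf 0.0
```

servo_tool(series="-0.02 0 -0.03 0 0 8 0; -0.06 0 -0.03 0 0 16 0; -0.10 -0.01 -0.03 0 0 24 0; -0.14 -0.02 -0.03 0 0 32 0; -0.18 -0.025 -0.03 0 0 40 0", squeeze=40)

```text
clock: 0.6
position: [0.3883, 0.4282, 0.261]
ee_rot: [-0.0, 0.532, 0.847, -0.001]
contact_force: [-0.3, 0.3, -0.6]
width: 0.085
gripper_force: 0.0
```

```bash
python3 -c "
from h import *
plan(.4623,.3837,.25,0)"
```

```text
shift [-0.0722  0.0474  0.011 ] turn [-0.06  0.03 25.75] clock 0.6 pos [0.3883 0.4282 0.261 ] w 0.085 F [-0.3  0.3 -0.6] gf 0.0
```

servo_tool(series="-0.03 0.02 0 0 0 8 0; -0.06 0.04 0.005 0 0 16 0; -0.072 0.047 0.011 0 0 23 0; -0.072 0.047 0.011 0 0 25.8 0; -0.072 0.047 0.011 0 0 25.8 0")

```text
clock: 1.1
position: [0.4618, 0.3849, 0.2494]
ee_rot: [-0.0, 0.706, 0.708, -0.001]
contact_force: [0.1, -0.0, -0.3]
width: 0.0853
gripper_force: 0.0
```

```bash
python3 -c "
from h import *
plan(.4623,.3837,.174,0)
for n in('top','side'): cv2.imwrite(f'pics/{n}1.png',eyes.get_image(n)[...,::-1])
s=cv2.imread('pics/side1.png');t=cv2.imread('pics/top1.png')
f=lambda a,k:cv2.resize(a,None,fx=k,fy=k,interpolation=cv2.INTER_CUBIC)
cv2.imwrite('pics/c3.png',np.hstack([f(s[200:350,190:340],4)[:500,:400],f(t[210:310,170:250],5)]))
"
```

```text
shift [-0.0012  0.0006  0.0754] turn [-0.09  0.05  0.19] clock 1.1 pos [0.4618 0.3849 0.2494] w 0.0853 F [ 0.1 -0.  -0.3] gf 0.0
```

View pics/c3.png

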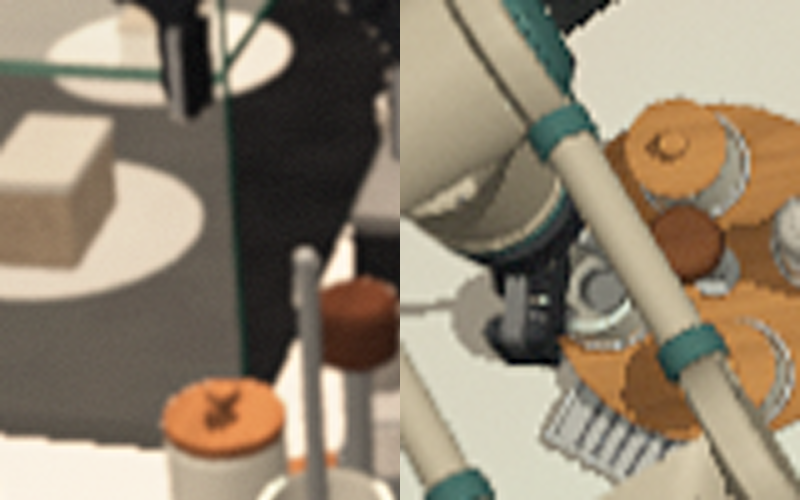

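The side crop shows one finger tip near (237,229) and the handle top still at (266,262). In the top view the hand sits over the jar. I'll descend along the handle.

servo_tool(series="-0.001 0.0005 0.025 0 0 0 0; -0.001 0.0005 0.05 0 0 0 0; -0.001 0.0005 0.075 0 0 0 0; -0.001 0.0005 0.075 0 0 0 0.3; -0.001 0.0005 0.075 0 0 0 0.3", squeeze=40)

```text
clock: 1.7
position: [0.4618, 0.3851, 0.1757]
ee_rot: [-0.0, 0.705, 0.709, -0.0]
contact_force: [-0.1, 0.2, -0.4]
width: 0.0602
gripper_force: 0.0
```

```bash
python3 -c "
from h import *
plan(.4623,.3837,.174,0)
for n in('side',): cv2.imwrite(f'pics/{n}2.png',eyes.get_image(n)[...,::-1])
s=cv2.imread('pics/side2.png')
f=lambda a,k:cv2.resize(a,None,fx=k,fy=k,interpolation=cv2.INTER_CUBIC)
cv2.imwrite('pics/c4.png',f(s[220:340,210:330],5))
"
```

```text
shift [-0.0014  0.0005  0.0017] turn [-0.   -0.    0.33] clock 1.7 pos [0.4618 0.3851 0.1757] w 0.0602 F [-0.1  0.2 -0.4] gf 0.0
```

View pics/c4.png

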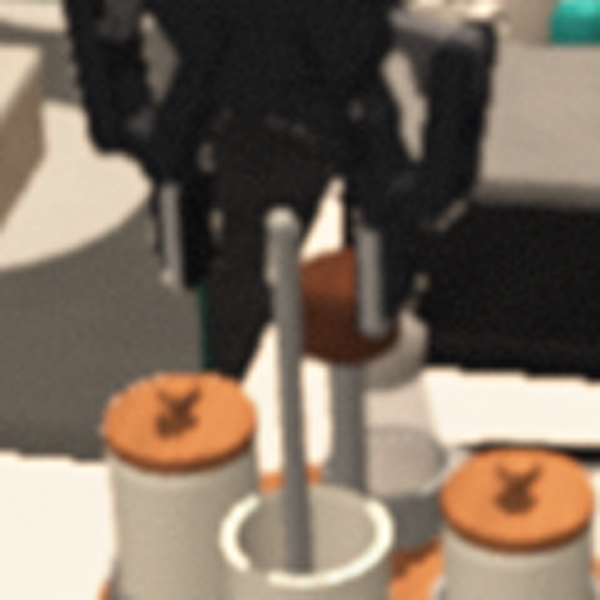

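The handle, with its top at (284,215) in the crop, stands midway between the pads at (175,235) and (370,285). I'll close.

servo_tool(series="-0.001 0 0 0 0 0 0.7; -0.001 0 0 0 0 0 1; -0.001 0 0 0 0 0 1; -0.001 0 0 0 0 0 1; -0.001 0 0 0 0 0 1", squeeze=40)

```text
clock: 2.25
position: [0.4624, 0.3838, 0.1761]
ee_rot: [0.0, 0.706, 0.709, 0.001]
contact_force: [-0.5, 0.7, 3.7]
width: 0.0076
gripper_force: 39.0
```

servo_tool(series="0 0 0 0 0 0 1; 0 0 -0.01 0 0 0 1; 0 0 -0.03 0 0 0 1; 0 0 -0.05 0 0 0 1; 0 0 -0.07 0 0 0 1")

```text
clock: 2.75
position: [0.4618, 0.3834, 0.2458]
ee_rot: [-0.0, 0.705, 0.709, -0.001]
contact_force: [0.1, -0.0, -1.4]
width: 0.0078
gripper_force: 39.0
```

servo_tool(series="0 0 -0.03 0 0 0 1; 0 0 -0.06 0 0 0 1; 0 0 -0.065 0 0 0 1; 0 0 -0.065 0 0 0 1")

```text
clock: 3.15
position: [0.4623, 0.3838, 0.3109]
ee_rot: [0.0, 0.705, 0.709, 0.001]
contact_force: [0.7, 0.1, -1.5]
width: 0.0078
gripper_force: 39.0
```

```bash
python3 -c "
from h import *
plan(.42,.2,.31,0)
for n in('top','side'): cv2.imwrite(f'pics/{n}3.png',eyes.get_image(n)[...,::-1])
s=cv2.imread('pics/side3.png');t=cv2.imread('pics/top3.png')
f=lambda a,k:cv2.resize(a,None,fx=k,fy=k,interpolation=cv2.INTER_CUBIC)
cv2.imwrite('pics/c5.png',np.hstack([f(s[200:350,220:320],4),f(t[190:310,190:270],5)]))
"
```

```text
shift [-0.1836 -0.0431  0.0007] turn [ 0.08 -0.05  0.26] clock 3.15 pos [0.4623 0.3838 0.3109] w 0.0078 F [ 0.7  0.1 -1.5] gf 39.0
```

View pics/c5.png

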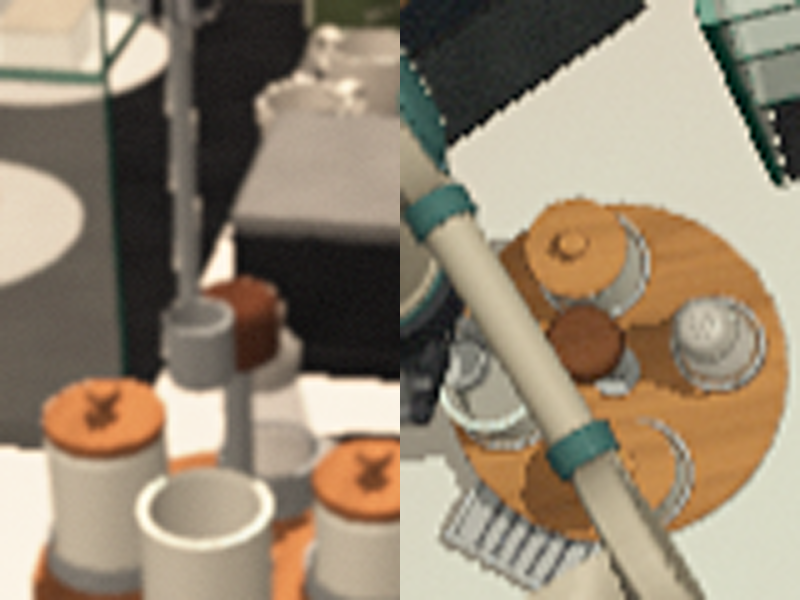

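The ladle is out. Its cup rim is at side (269.6,279) and top about (203,262), and the handle is upright. I'll work out the cup position and the waypoint shifts.

```bash
python3 -c "
from h import *
print(tri((269.6,279.1),(203.2,262)), at('side',(269.6,279.1),.195))
print('pot fit', at('top',(418.2,243.7),.093), proj('top',[.5217,-.1665,.093]))
import sys
t=cv2.imread('pics/top0.png')[190:290,380:455]; s=cv2.imread('pics/side0.png')[180:250,310:380]
f=lambda a,k:cv2.resize(a,None,fx=k,fy=k,interpolation=cv2.INTER_CUBIC)
a=f(t,5)[:500,:375];b=f(s,6)
im=np.zeros((500,800,3),np.uint8);im[:,:375]=a;im[:420,375:795]=b
cv2.imwrite('pics/c6.png',im)
"
```

```text
(array([0.45142011, 0.39400761, 0.18787363]), np.float64(0.00052705812765934)) [0.44531716 0.40447961 0.195     ]
pot fit [ 0.52166552 -0.16648281  0.093     ] [[418.2062155  243.68747436]]
```

View pics/c6.png

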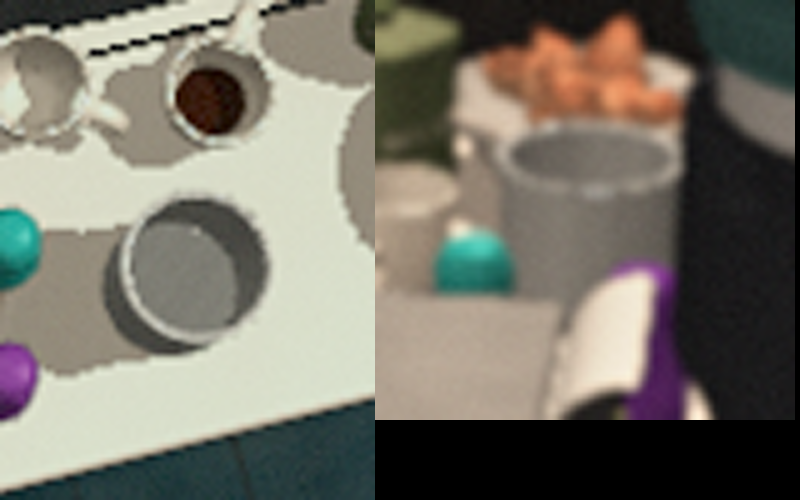

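servo_tool(series="-0.04 -0.02 0 0 0 0 1; -0.08 -0.035 0 0 0 0 1; -0.12 -0.043 0 0 0 0 1; -0.16 -0.043 0 0 0 0 1; -0.20 -0.043 0 0 0 0 1")

```text
clock: 3.75
position: [0.4184, 0.1818, 0.3084]
ee_rot: [-0.001, 0.705, 0.709, -0.001]
contact_force: [0.4, 0.5, -1.4]
width: 0.0076
gripper_force: 39.0
```

servo_tool(series="-0.04 0 0 0 0 0 1; -0.08 0 0 0 0 0 1; -0.12 0.01 0 0 0 0 1; -0.16 0.02 0 0 0 0 1; -0.20 0.03 0 0 0 0 1")

```text
clock: 4.25
position: [0.4499, -0.0178, 0.3086]
ee_rot: [-0.001, 0.706, 0.709, -0.001]
contact_force: [0.5, 0.6, -0.5]
width: 0.0076
gripper_force: 39.0
```

```bash
python3 -c "
from h import *
print(tri((345.5,206.3),(418.6,243.6)),at('top',(418.6,243.6),.093))
plan(.530,-.176,.31,0)"
```

```text
(array([ 0.52296645, -0.16822419,  0.08866111]), np.float64(0.0007705141810344803)) [ 0.52195697 -0.16757127  0.093     ]
shift [-0.1585  0.0794 -0.0018] turn [-0.17 -0.05  0.26] clock 4.25 pos [ 0.4499 -0.0178  0.3086] w 0.0076 F [ 0.5  0.6 -0.5] gf 39.0
```

servo_tool(series="-0.04 0.02 0 0 0 0 1; -0.08 0.04 0 0 0 0 1; -0.12 0.06 0 0 0 0 1; -0.158 0.079 0 0 0 0 1; -0.158 0.079 0 0 0 0 1")

```text
clock: 4.75
position: [0.5321, -0.179, 0.3069]
ee_rot: [-0.001, 0.707, 0.707, -0.001]
contact_force: [-1.5, 0.8, -1.2]
width: 0.0078
gripper_force: 39.1
```

servo_tool(series="0 0 0 0 0 0 1; 0 0 0 0 0 0 1; 0 0 0 0 0 0 1")

```text
clock: 5.05
position: [0.5299, -0.1727, 0.31]
ee_rot: [-0.001, 0.705, 0.709, -0.0]
contact_force: [0.8, 0.6, -1.2]
width: 0.0076
gripper_force: 39.1
```

```bash
python3 -c "
from h import *
plan(.530,-.176,.152,0)
for n in('top','side'): cv2.imwrite(f'pics/{n}4.png',eyes.get_image(n)[...,::-1])
s=cv2.imread('pics/side4.png');t=cv2.imread('pics/top4.png')
f=lambda a,k:cv2.resize(a,None,fx=k,fy=k,interpolation=cv2.INTER_CUBIC)
cv2.imwrite('pics/c7.png',np.hstack([f(s[130:255,300:400],4),f(t[190:290,370:450],5)]))
"
```

```text
shift [-0.0034  0.0002  0.158 ] turn [-0.05 -0.04  0.34] clock 5.05 pos [ 0.5299 -0.1727  0.31  ] w 0.0076 F [ 0.8  0.6 -1.2] gf 39.1
```

View pics/c7.png

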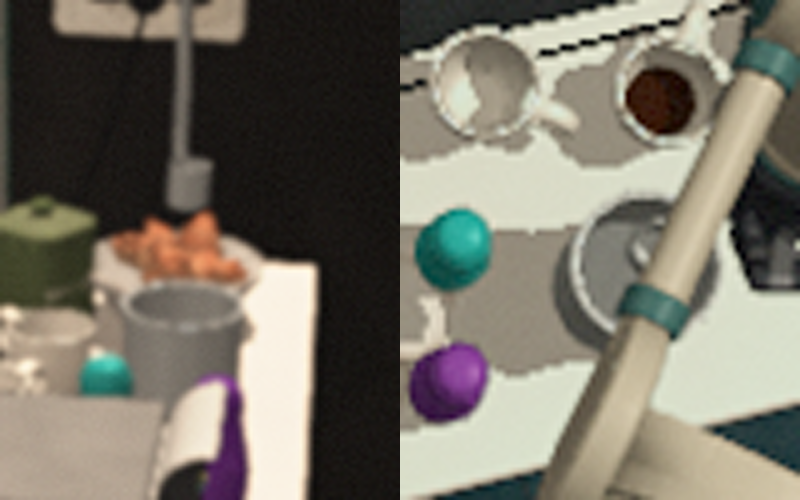

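Side crop: the ladle hangs straight, cup at (189,175), above the pot rim centred at (185,305). The top crop shows the cup near (650,245) inside the rim. I'll lower it.

servo_tool(series="-0.002 0 0.03 0 0 0 1; -0.003 0 0.06 0 0 0 1; -0.003 0 0.09 0 0 0 1; -0.003 0 0.11 0 0 0 1; -0.003 0 0.11 0 0 0 1")

```text
clock: 5.65
position: [0.5284, -0.1753, 0.1976]
ee_rot: [-0.003, 0.705, 0.709, -0.001]
contact_force: [-0.6, 0.2, -1.7]
width: 0.0076
gripper_force: 39.1
```

servo_tool(series="0 0 0.015 0 0 0 1; 0 0 0.03 0 0 0 1; 0 0 0.041 0 0 0 1; 0 0 0.046 0 0 0 1; 0 0 0.048 0 0 0 1")

```text
clock: 6.15
position: [0.5308, -0.1769, 0.1525]
ee_rot: [0.0, 0.705, 0.709, 0.0]
contact_force: [-0.1, -0.2, -2.3]
width: 0.0077
gripper_force: 39.0
```

servo_tool(series="0 0 0 0 0 0 1; 0 0 0.001 0 0 0 1; 0 0 0.001 0 0 0 1")

```text
clock: 6.45
position: [0.5309, -0.1772, 0.1517]
ee_rot: [0.0, 0.705, 0.709, 0.0]
contact_force: [-0.8, -0.7, -1.3]
width: 0.0079
gripper_force: 39.0
```

servo_tool(series="0 0 0.002 0 0 0 1; 0 0 0.003 0 0 0 1; 0 0 0.003 0 0 0 1; 0 0 0.003 0 0 0 0.85; 0 0 0.003 0 0 0 0.75")

```text
clock: 6.95
position: [0.5304, -0.1769, 0.1481]
ee_rot: [-0.0, 0.706, 0.709, -0.0]
contact_force: [-0.4, -0.4, 0.9]
width: 0.0213
gripper_force: 0.0
```

servo_tool(series="0 0 0 0 0 0 0.6; 0 0 0 0 0 0 0.5; 0 0 0 0 0 0 0.5; 0 0 0 0 0 0 0.5; 0 0 0 0 0 0 0.5")

```text
clock: 7.45
position: [0.5306, -0.177, 0.1483]
ee_rot: [-0.0, 0.706, 0.709, 0.0]
contact_force: [0.4, -0.3, 0.2]
width: 0.0424
gripper_force: 0.0
```

```bash
python3 -c "
from h import *
plan(.530,-.176,.31,0)
for n in('top','side'): cv2.imwrite(f'pics/{n}5.png',eyes.get_image(n)[...,::-1])
s=cv2.imread('pics/side5.png');t=cv2.imread('pics/top5.png')
f=lambda a,k:cv2.resize(a,None,fx=k,fy=k,interpolation=cv2.INTER_CUBIC)
cv2.imwrite('pics/c8.png',np.hstack([f(s[130:255,300:400],4),f(t[190:290,370:450],5)]))
"
```

```text
shift [ 0.0011 -0.0006 -0.1617] turn [ 0.   -0.01  0.26] clock 7.45 pos [ 0.5306 -0.177   0.1483] w 0.0424 F [ 0.4 -0.3  0.2] gf 0.0
```

View pics/c8.png

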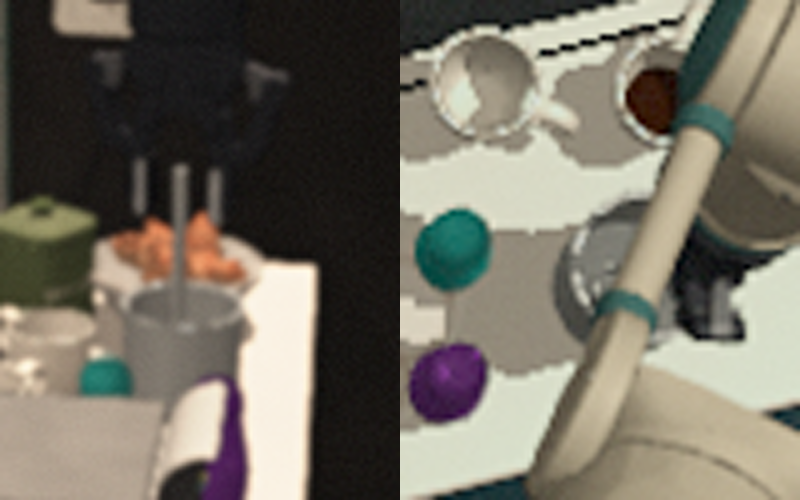

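The ladle stands upright and free between the open pads, in the pot. The picture allowance is used up, so from here I work with numbers only. I'll rise and go back to the stand.

servo_tool(series="0 0 -0.03 0 0 0 0.5; 0 0 -0.07 0 0 0 0.5; 0 0 -0.11 0 0 0 0.4; 0 0 -0.13 0 0 0 0.3; 0.01 0.01 -0.13 0 0 0 0.2")

```text
clock: 8.05
position: [0.5418, -0.1684, 0.2823]
ee_rot: [0.004, 0.706, 0.708, 0.001]
contact_force: [0.0, -0.1, -0.1]
width: 0.0679
gripper_force: 0.0
```

```bash
python3 -c "
from h import *
plan(.44,.06,.28,0);plan(.4645,.3385,.23,0)"
```

```text
shift [ 0.2287 -0.1012  0.0007] turn [0.39 0.22 0.16] clock 8.05 pos [ 0.5418 -0.1684  0.2823] w 0.0679 F [ 0.  -0.1 -0.1] gf 0.0
shift [ 0.5073 -0.0763  0.0498] turn [0.39 0.22 0.16] clock 8.05 pos [ 0.5418 -0.1684  0.2823] w 0.0679 F [ 0.  -0.1 -0.1] gf 0.0
```

servo_tool(series="0.03 -0.03 0 0 0 0 0; 0.07 -0.06 0 0 0 0 0; 0.12 -0.09 0 0 0 0 0; 0.17 -0.10 0 0 0 0 0; 0.22 -0.10 0 0 0 0 0")

```text
clock: 8.55
position: [0.4375, 0.0458, 0.2772]
ee_rot: [-0.001, 0.706, 0.708, -0.001]
contact_force: [1.0, -0.3, -0.2]
width: 0.0855
gripper_force: 0.0
```

servo_tool(series="0.05 0 0 0 0 0 0; 0.10 0 0 0 0 0 0; 0.15 0 0 0 0 0 0; 0.20 0.01 0 0 0 0 0; 0.24 0.015 0 0 0 0 0")

```text
clock: 9.05
position: [0.4531, 0.2873, 0.2767]
ee_rot: [-0.001, 0.705, 0.709, -0.001]
contact_force: [0.6, -0.1, -1.0]
width: 0.0853
gripper_force: 0.0
```

servo_tool(series="0 0 0 0 0 0 0; 0 0 0 0 0 0 0")

```text
clock: 9.25
position: [0.4529, 0.2849, 0.2764]
ee_rot: [-0.001, 0.705, 0.71, -0.002]
contact_force: [-1.0, -1.1, 0.6]
width: 0.0854
gripper_force: 0.0
```

```bash
python3 -c "
from h import *
plan(.4643,.3382,.18,0)
for n in('top','side'): cv2.imwrite(f'pics/{n}6.png',eyes.get_image(n)[...,::-1])
a=cv2.imread('pics/top0.png').astype(int)
# knob top blob in the first top image: dark reddish brown
def blob(f,box,fn):
    im=cv2.imread(f).astype(int);x0,x1,y0,y1=box;b,g,r=[im[y0:y1,x0:x1,i] for i in range(3)]
    m=fn(r,g,b);y,x=np.nonzero(m);return len(x),x.mean()+x0,y.mean()+y0,(x.min()+x.max())/2+x0,(y.min()+y.max())/2+y0
k=lambda r,g,b:(r>g*1.7)&(r<150)&(r>60)
print(blob('pics/top0.png',(215,240,248,270),k))
for f in('pics/side0.png',):print(blob(f,(265,295,265,295),k))
"
```

```text
shift [0.0534 0.0121 0.0963] turn [-0.18  0.09  0.41] clock 9.25 pos [0.4529 0.2849 0.2764] w 0.0854 F [-1.  -1.1  0.6] gf 0.0
(19, np.float64(225.0), np.float64(261.0), np.float64(226.5), np.float64(258.5))
(255, np.float64(278.0078431372549), np.float64(279.2901960784314), np.float64(279.5), np.float64(280.5))
```

servo_tool(series="0.04 0.01 0.03 0 0 0 0; 0.053 0.012 0.06 0 0 0 0; 0.053 0.012 0.096 0 0 0 0; 0.053 0.012 0.096 0 0 0 0; 0.053 0.012 0.096 0 0 0 0")

```text
clock: 9.85
position: [0.4656, 0.3358, 0.1825]
ee_rot: [-0.0, 0.706, 0.708, -0.001]
contact_force: [0.2, 0.3, 0.4]
width: 0.0854
gripper_force: 0.0
```

servo_tool(series="0 0 0.02 0 0 0 0; 0 0 0.04 0 0 0 0; 0 0 0.046 0 0 0 0; 0 0 0.046 0 0 0 0.2; 0 0 0.046 0 0 0 0.3")

```text
clock: 10.35
position: [0.4667, 0.3373, 0.1382]
ee_rot: [0.0, 0.706, 0.709, 0.002]
contact_force: [-0.5, 0.0, 0.4]
width: 0.0607
gripper_force: 0.0
```

```bash
python3 -c "
from h import *
plan(.4643,.3382,.1335,0)"
```

```text
shift [ 0.0009 -0.0024  0.0047] turn [ 0.16 -0.09  0.23] clock 10.35 pos [0.4667 0.3373 0.1382] w 0.0607 F [-0.5  0.   0.4] gf 0.0
```

servo_tool(series="0.001 -0.002 0.003 0 0 0 0.3; 0.001 -0.002 0.003 0 0 0 0.4; 0.001 -0.002 0.003 0 0 0 0.5; 0.001 -0.002 0.003 0 0 0 0.6; 0.001 -0.002 0.003 0 0 0 0.8", squeeze=25)

```text
clock: 10.85
position: [0.4653, 0.3382, 0.1342]
ee_rot: [0.001, 0.705, 0.709, 0.002]
contact_force: [3.2, -0.4, 1.9]
width: 0.0385
gripper_force: 26.6
```

servo_tool(series="0 0 0 0 0 0 1; 0 0 0 0 0 0 1; 0 0 0 0 0 0 1")

```text
clock: 11.15
position: [0.4652, 0.3382, 0.1342]
ee_rot: [0.001, 0.705, 0.709, 0.002]
contact_force: [4.8, -1.4, 4.7]
width: 0.0386
gripper_force: 26.7
```

```bash
python3 -c "
from h import *
plan(.4643,.3382,.1335,0)"
```

```text
shift [-0.     -0.0009  0.0007] turn [ 0.21 -0.05  0.27] clock 11.15 pos [0.4652 0.3382 0.1342] w 0.0386 F [ 4.8 -1.4  4.7] gf 26.7
```

servo_tool(series="0 0 0 0 0 0 1; 0 0 0 0 0 -3 1; 0 0 0 0 0 -8 1; 0 0 0 0 0 -13 1; 0 0 0 0 0 -18 1", squeeze=45)

```text
clock: 11.65
position: [0.4659, 0.3383, 0.1343]
ee_rot: [0.002, 0.584, 0.811, 0.002]
contact_force: [7.5, -1.8, 3.4]
width: 0.0377
gripper_force: 44.7
```

servo_tool(series="0 0 0 0 0 -5 1; 0 0 0 0 0 -10 1; 0 0 0 0 0 -15 1; 0 0 0 0 0 -20 1; 0 0 0 0 0 -24 1")

```text
clock: 12.15
position: [0.4666, 0.3388, 0.1343]
ee_rot: [0.002, 0.403, 0.915, 0.002]
contact_force: [8.4, -0.7, 3.2]
width: 0.0381
gripper_force: 44.7
```

servo_tool(series="0 0 0 0 0 -2 1; 0 0 0 0 0 -3.5 1; 0 0 0 0 0 -4 1; 0 0 0 0 0 -4 1; 0 0 0 0 0 -4 1")

```text
clock: 12.65
position: [0.4667, 0.3389, 0.1343]
ee_rot: [0.003, 0.372, 0.928, 0.002]
contact_force: [8.2, 0.3, 1.8]
width: 0.0379
gripper_force: 44.8
```

```bash
python3 -c "
from h import *
plan(.465,.3382,.1335,46)
for n in('top','side'): cv2.imwrite(f'pics/{n}7.png',eyes.get_image(n)[...,::-1])
# compare: side brightness of jar rims; blobs of orange lids in side view
im=cv2.imread('pics/side7.png');hsv=cv2.cvtColor(im,cv2.COLOR_BGR2HSV)
for f in(0,7):
    im=cv2.imread(f'pics/side{f}.png').astype(int);b,g,r=im[...,0],im[...,1],im[...,2]
    m=((r>150)&(r>1.5*g)&(g>1.2*b)).astype(np.uint8);m[:285]=0;m[400:]=0;m[:,:215]=0;m[:,370:]=0
    n,l,s,c=cv2.connectedComponentsWithStats(m)
    print(f,[(s[i].tolist(),c[i].round(1).tolist()) for i in range(1,n) if s[i,4]>40])
np.set_printoptions(precision=1,suppress=True)
ax=np.array([.465,.3383])
d=lambda a,r:ax+r*np.array([np.cos(np.radians(a)),np.sin(np.radians(a))])
for a0 in(104.5,150.2):
    print('pred open/tall/short tops side',[proj('side',np.r_[d(a0+o,.06),h])[0].round(1) for o,h in((0,.104),(-90,.108),(90,.09))])
"
```

```text
shift [ 0.0008 -0.0017  0.0008] turn [0.35 0.18 0.27] clock 12.65 pos [0.4667 0.3389 0.1343] w 0.0379 F [8.2 0.3 1.8] gf 44.8
0 [([231, 295, 30, 18, 375], [245.7, 303.6]), ([298, 310, 30, 19, 411], [313.1, 319.0]), ([283, 329, 33, 49, 396], [294.6, 359.9]), ([323, 344, 10, 19, 59], [327.4, 354.4]), ([238, 355, 16, 18, 143], [247.4, 365.5])]
7 [([294, 298, 27, 15, 304], [307.1, 305.0]), ([234, 310, 27, 16, 223], [244.4, 316.9]), ([267, 329, 10, 26, 104], [271.5, 339.9]), ([315, 328, 18, 40, 406], [323.8, 347.5]), ([229, 334, 6, 24, 92], [231.1, 346.3]), ([274, 346, 9, 16, 54], [278.4, 355.4])]
pred open/tall/short tops side [array([271.5, 324.4]), array([245.7, 299. ]), array([313.5, 313.9])]
pred open/tall/short tops side [array([299.5, 320.4]), array([249.2, 313.9]), array([307.2, 299.5])]
```

```bash
python3 -c "
from h import *
ax=np.array([.465,.3383])
for p in((313.1,319.0),(307.1,305.0)):
  for z in(.078,.084):
    v=at('side',p,z)[:2]-ax;print(z,np.linalg.norm(v),np.degrees(np.arctan2(v[1],v[0])))
# tray corners (two views) fitted: rectangle 80 wide, front 127 from axis
c=np.array([[.3746,.4372],[.336,.3658]]);c2=np.array([[.3686,.4385],[.3332,.3714]])
def res(q):
    a=q[0];u=np.array([np.cos(a),np.sin(a)]);w=np.array([u[1],-u[0]]);o=ax+q[1:]
    m=np.array([o+.127*u+.04*w,o+.127*u-.04*w]);return np.r_[(m-c).ravel(),(m-c2).ravel(),q[1:]*1.0]
r=least_squares(res,[2.6,0,0]);print(np.degrees(r.x[0]),r.x[1:],np.abs(r.fun).max())
"
```

```text
0.078 0.05906535829689445 -163.93130040487134
0.084 0.06064664729747234 -171.84056515756072
0.078 0.05990164650378322 -119.65651896413056
0.084 0.055049173098289605 -127.15414888281923
150.52643157686225 [-0.00106879  0.00195057] 0.004448077590717081
```

```bash
python3 -c "
from h import *
im=cv2.imread('pics/side7.png').astype(int)
for y in(328,334,340):
    print(y,[tuple(im[y,x,::-1]) if 0 else int(im[y,x,0]) for x in range(262,340,2)])
ax=np.array([.465,.3383])
for a in(144,150,156):
    u=np.array([np.cos(np.radians(a)),np.sin(np.radians(a))])
    print(a,proj('side',[np.r_[ax+.06*u,z] for z in(.104,.085,.06)]).round(1).tolist())
plan(.465,.3383,.1335,46)
"
```

```text
328 [115, 104, 89, 88, 84, 79, 70, 86, 106, 94, 93, 137, 148, 125, 120, 123, 128, 133, 139, 144, 150, 150, 157, 176, 221, 215, 140, 113, 117, 119, 158, 103, 111, 206, 230, 227, 228, 229, 228]
334 [114, 104, 60, 40, 48, 69, 79, 92, 105, 97, 88, 132, 150, 151, 153, 151, 153, 147, 147, 146, 137, 132, 128, 127, 122, 114, 105, 96, 84, 84, 69, 77, 84, 77, 115, 218, 229, 228, 228]
340 [112, 105, 84, 74, 73, 105, 192, 168, 103, 96, 93, 137, 150, 154, 155, 153, 151, 150, 147, 142, 136, 133, 130, 127, 121, 113, 107, 59, 69, 83, 78, 73, 74, 77, 78, 123, 225, 229, 228]
144 [[296.2, 321.7], [296.3, 331.1], [296.5, 343.1]]
150 [[299.4, 320.5], [299.5, 329.8], [299.6, 341.8]]
156 [[302.4, 319.1], [302.5, 328.4], [302.6, 340.3]]
shift [ 0.0008 -0.0016  0.0008] turn [0.35 0.18 0.26] clock 12.75 pos [0.4667 0.3389 0.1343] w 0.0383 F [8.  0.7 3.4] gf 44.8
```

The open jar's centre is at about column 299, which puts it at 149.5° against a target of 150.5°. I'll check that the ladle is still standing, then sign off.

```bash
python3 -c "
from h import *
im=cv2.imread('pics/side7.png').astype(int)
for y in(175,180,190):print(y,im[y,335:356].sum(1).tolist())
ok=sum(abs(int(np.argmax(im[y,338:352].sum(1)))+338-345)<=3 for y in(175,180))
print(ok)
if ok: print(manip.sign_off())
"
```

```text
175 [73, 62, 69, 70, 61, 52, 71, 117, 241, 321, 311, 235, 122, 71, 71, 62, 59, 61, 62, 65, 64]
180 [74, 63, 69, 67, 62, 64, 50, 124, 230, 321, 313, 232, 123, 55, 56, 64, 59, 59, 51, 61, 64]
190 [392, 417, 407, 387, 393, 421, 425, 397, 369, 331, 314, 329, 349, 369, 381, 384, 378, 365, 368, 403, 464]
2
the job is handed in; nothing more can be done
None
```

The job is handed in: the ladle stands released in the utensil pot, and the open jar is at the front, within about 1° of the spill tray's centre line by my camera measurements, with the knob still gripped at about 45 N; I have not seen the verdict.

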